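# Turn over the can sample board

### The job

The wooden sample board lies upside down on the low metal stand, too flat and wide to pick up: slide it out until a good strip of it (about 3 cm) hangs over the stand's open edge (on the robot's right, opposite the rail) while it still lies flat, then get under that strip and turn the board over, so that its three round wells face up. Then push it back over the stand until its long edge is up against the rail, flat and square, and let go. Leave the standing can and the stamp beside the stand as they are.

Things in the scene. Friction and masses are not known exactly. Their poses are not given: they have to be found in the camera images.
- stand: Low fixed metal stand, 220 x 220 mm, flat top 85 mm above deck. Origin on the deck under its centre. Its x points from its open edge (x = -110 mm, on the robot's right) to its railed edge (robot's left): along world y within 0.2 rad; its y points roughly towards the robot. Top 10 mm thick, covered with grippy black rubber; hollow beneath, legs 35 mm or more in from the open edge.
- stand_rail (a point): Middle of the foot of the rail's inner face, on the stand's top (stand x = +102 mm, y = 0, 85 mm up; same axes as the stand). The rail runs along the whole left edge, 8 mm thick, 20 mm higher than the top.
- board_c (a point): Centre (half-way through its thickness) of the loose wooden sample board: 100 mm (x) x 200 mm (y) x 14 mm (z), 0.14 to 0.28 kg. One face is plain with a green stripe; the other has three round wells 56 mm wide, 5 mm deep, with yellow floors. z points out of the plain face: up at the start (wells down), down once turned over.
- sample_can_c (a point): Bystander: centre of a loose white can (66 mm wide, 122 mm tall) standing on the deck near the robot, on its right.
- stamp_c (a point): Bystander: centre of a loose hand stamp with a black square foot and red grip (34 x 34 x 70 mm) standing on the deck to the left of the stand.
- board: The same board as board_c, same origin and axes. At the start it lies wholly on the stand's top, its long side along the stand's y within 0.15 rad, its right long edge about 15 to 60 mm in from the stand's open edge, 40 mm or more free between it and the rail. It balances on the open edge until half of its width overhangs.

How it is judged:
By the outcome, as a careful person would: the job done as asked, in the order asked, and still so for the second after the job is handed in, with the robot touching nothing.
It also fails if it takes over 67 s, if anything falls off the work surface, if the arm or the gripper's body presses on something with over 40 N, if the wrist force passes 120 N, or if a joint passes its speed limit or range.

### The arm

A 6-joint arm with a two-finger parallel gripper is mounted at the origin on a cart in front of the work surface, level with it; the furniture and walls round the work are solid. World frame = base frame: x ahead of the robot, y to its left, z up, the work surface at z = 0. Lengths are in m, angles in rad, forces in N, time in s.
With the tool pointing down it reaches from about 0.275 to 0.775 m from the base axis. Payload 14.6 kg.
Tool frame: the origin (TCP) lies midway between the tips of the shut fingers; the grasp point (between the pads) lies 19 mm behind it (manip.grip_depth is the distance from the TCP to the grasp point, in m); z points along the fingers, y is the direction in which the jaws open and shut (so a half turn about z gives the same grasp; the last joint's range is limited). The gripper opens to 85 mm and grips with 20 to 120 N. Pads are 22 mm wide; open, the fingers measure 114 mm over their backs; the gripper's body (76 mm by 85 mm) begins 54 mm behind the grasp point. The pads swing forward as they close: fully open they stand 13 mm farther back than shut.
Start: joints at [0.997, 0.263, -0.048, 1.259, 0, 1.415], TCP at [0.214, 0.48, 0.231] pointing down, gripper open.
Joint ranges: [-2.65, 2.65], [-0.89, 1.7], [-1.18, 1.37], [-2.13, 2.11], [-1.35, 1.29], [-3.14, 3.14]. Speed limits (rad/s): [1.89, 1.89, 2.57, 2.79, 3.14, 3.14].

### API

Orientations are given as [roll, pitch, yaw] about the fixed x, y, z axes, in that order (R = Rz(yaw) Ry(pitch) Rx(roll)).
In Python, from cell import manip gives the robot as it stands.
- The arm moves only by the tool servo_tool, never from a script. Its argument "targets" is a list of rows, each a list of 3 entries, a list of its own where there are three numbers: the closure in counts, from 0 (fully open) to 255 (shut), then the shift along the world's x, y, z in mm, then the turn, a rotation vector about the world's x, y, z in rad. A call has 1 to 20 rows; each row is the pose to reach, as a shift and turn from the pose commanded when the call began; what a row does not reach only later rows make up. A row lasts 1/8 s, in which the tool goes at most 62.5 mm and 10.7 degrees, less where a joint would pass 70% of its speed; a pose out of reach is approached as far as the arm can. A call with a gripper value outside its range is refused whole. The fingers move at their own pace and stop on an object; "grip_force" is the grip in N (left out, the last holds). Time passes only in rows, so rows that repeat a pose let the fingers close. It gives the time, the measured TCP pose, the force and the opening at its end, in the units of the state.
- manip.observe(): the state, without advancing time (a new reading comes with each control period).
- manip.snapshot(name): name is "side" or "top"; returns the picture (384x512x3 uint8, red, green, blue); there is no depth.
- manip.camera_info(name): a dict with "fx", "fy", "cx", "cy" (pixels), "rvec" (rotation vector, rad) and "tvec" (3), from world to camera coordinates, as OpenCV has them. Camera axes: x right, y down, z forward; pixel columns grow to the right and rows downward; lengths in m; the calibration is good to about 2 mm. A picture is of the moment at which its call begins. camera_info takes no time and is no camera call.
- manip.finish_job(): hands the job in, once; it reports no verdict.
The state is a dict: "t": time; "joint_pos": joint angles; "joint_vel": joint speeds; "joint_efforts": joint torques, N m; "eef_pos": TCP position; "ee_rot": TCP orientation; "ft_force": force on the tool from outside, world axes, zero at the start; "wrist_torque": the same for the moment, N m; "width": finger opening in m.
Only numpy, scipy, OpenCV 4.12 (cv2) and the standard library are available. Lean on these libraries where they do the work, as an engineer would, in place of code of your own. Each camera call takes 0.05 s, during which the arm holds its last target. There are 200 camera calls.

## Working session

There is one attempt and no reset: what is moved stays moved. The work goes in short steps, Python scripts to look and compute and a tool call to move; the robot and the scene stay as the last step left them, time stands still between calls to the robot, and variables do not carry over. Pictures are saved under pics/ and viewed, about 8 in all and at most 12, crops included, and the job is handed in when it is done.

Besides the shell and the picture viewer there is one more tool, called after "Emit:" as a command line: name --argument value ..., lists and objects as JSON in quotes. servo_tool: Moves the arm, as the interface text tells. Its arguments: {"type":"object","properties":{"targets":{"type":"array"},"grip_force":{"type":"number"}},"required":["targets"]}

```bash
ls; mkdir -p pics
cat > h.py <<'E'
import numpy as np, cv2
from cell import manip
def cam(n):
    c=manip.camera_info(n);R=cv2.Rodrigues(np.array(c['rvec'],float))[0];t=np.array(c['tvec'],float).ravel()
    K=np.array([[c['fx'],0,c['cx']],[0,c['fy'],c['cy']],[0,0,1]]);return K,R,t
def ray(n,uv,z):
    K,R,t=cam(n);uv=np.atleast_2d(np.array(uv,float));o=-R.T@t
    d=(R.T@np.linalg.inv(K)@np.c_[uv,np.ones(len(uv))].T).T
    return o+d*((z-o[2])/d[:,2])[:,None]
def proj(n,P):
    K,R,t=cam(n);q=(K@(R@np.atleast_2d(P).T+t[:,None])).T;return q[:,:2]/q[:,2:]
def snap(n,f):
    im=manip.snapshot(n)[:,:,::-1].copy();cv2.imwrite('pics/'+f,im);return im
E
python3 - <<'E'
from h import *
for n in('top','side'):
    snap(n,n+'0.png');K,R,t=cam(n);print(n,(-R.T@t).round(3),R.round(2).tolist(),K[0,0])
s=manip.observe();print({k:np.round(v,3).tolist() for k,v in s.items()})
print([a for a in dir(manip) if a[0]!='_'],manip.grip_depth)
a=cv2.imread('pics/top0.png');b=cv2.imread('pics/side0.png')
E
```

```text
pics
top [0.267 0.006 1.191] [[-0.03, -1.0, -0.02], [-0.98, 0.03, -0.18], [0.18, 0.02, -0.98]] 401.1360681536462
side [ 0.145 -0.774  0.659] [[0.92, -0.38, -0.01], [-0.22, -0.51, -0.83], [0.31, 0.77, -0.56]] 452.43321468169614
{'t': 0.1, 'joint_pos': [0.997, 0.264, -0.049, 1.259, -0.0, 1.416], 'joint_vel': [0.0, -0.001, 0.001, 0.001, -0.001, -0.001], 'joint_efforts': [0.003, -63.858, 38.506, 0.01, -0.0, -0.0], 'eef_pos': [0.213, 0.479, 0.231], 'ee_rot': [-3.141, -0.0, 2.723], 'ft_force': [-0.425, -0.507, 0.52], 'wrist_torque': [0.005, 0.053, 0.043], 'width': 0.085}
['Unreachable', 'camera_info', 'finish_job', 'grip_depth', 'observe', 'snapshot'] 0.0187
```

View pics/top0.png

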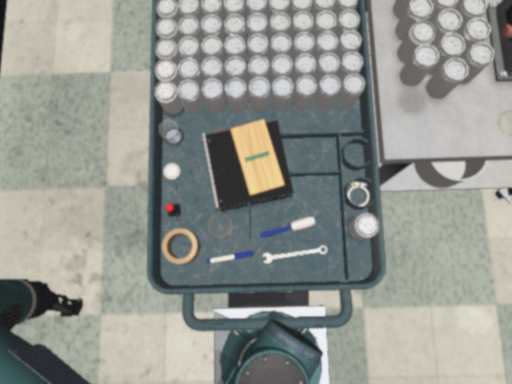

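View pics/side0.png

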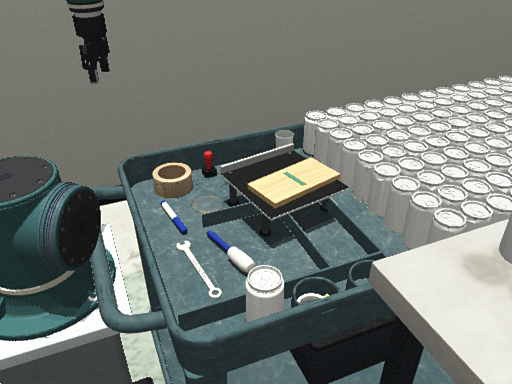

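Top view: the board is at about (258,157), the black stand spans (205,130)-(292,205) with the rail on its left, the stamp is at (172,209) and the can at (366,226). Now I'll measure them.

```bash
cat >> h.py <<'E'
def board(im,n='top',z=.099):
    h=cv2.cvtColor(im,cv2.COLOR_BGR2HSV);m=cv2.inRange(h,(10,50,110),(32,255,255))
    m=cv2.morphologyEx(m,cv2.MORPH_CLOSE,np.ones((7,7)))
    k,l,s,c=cv2.connectedComponentsWithStats(m);
    i=[j for j in range(1,k) if n!='top' or (195<c[j][0]<340 and 100<c[j][1]<225)];i=max(i,key=lambda j:s[j][4])
    ct=max(cv2.findContours((l==i).astype(np.uint8),0,1)[0],key=cv2.contourArea)
    P=ray(n,ct.reshape(-1,2),z)[:,:2]*1000
    return cv2.minAreaRect(P.astype(np.float32)),P,m
E
python3 - <<'E'
from h import *
a=cv2.imread('pics/top0.png')
r,P,m=board(a);print('board',r,cv2.boxPoints(r).round(1).tolist())
h=cv2.cvtColor(a,cv2.COLOR_BGR2HSV);d=cv2.inRange(a,(0,0,0),(35,35,35));
roi=np.zeros_like(d);roi[115:215,195:300]=255
d=(d|m)&roi;d=cv2.morphologyEx(d,cv2.MORPH_OPEN,np.ones((5,5)))
ct=max(cv2.findContours(d,0,1)[0],key=cv2.contourArea)
q=cv2.minAreaRect(ray('top',ct.reshape(-1,2),.085)[:,:2].astype(np.float32)*1000);print('stand',q,cv2.boxPoints(q).round(1).tolist())
c=a[100:230,150:390];c=cv2.resize(c,None,fx=3.2,fy=3.2,interpolation=2)
dd=cv2.cvtColor(d[100:230,150:390],8);c=np.vstack([c]);cv2.drawContours(c,[((ct-[150,100])*3.2).astype(int)],-1,(0,0,255),1)
cv2.imwrite('pics/crop.png',c)
print('can',ray('top',[[366,222]],.122),'stamp',ray('top',[[171,209]],.07))
E
```

```text
board ((571.450439453125, 20.99280548095703), (205.314208984375, 105.55313873291016), 14.882036209106445) [[458.70001220703125, 45.599998474121094], [485.79998779296875, -56.400001525878906], [684.2000122070312, -3.5999999046325684], [657.0999755859375, 98.4000015258789]]
stand ((575.1986694335938, 21.11768341064453), (207.62124633789062, 106.90044403076172), 14.85642147064209) [[461.20001220703125, 46.20000076293945], [488.6000061035156, -57.20000076293945], [689.2000122070312, -3.9000000953674316], [661.7999877929688, 99.4000015258789]]
can [[ 0.37450713 -0.26485549  0.122     ]] stamp [[0.43275118 0.26846571 0.07      ]]
```

View pics/crop.png

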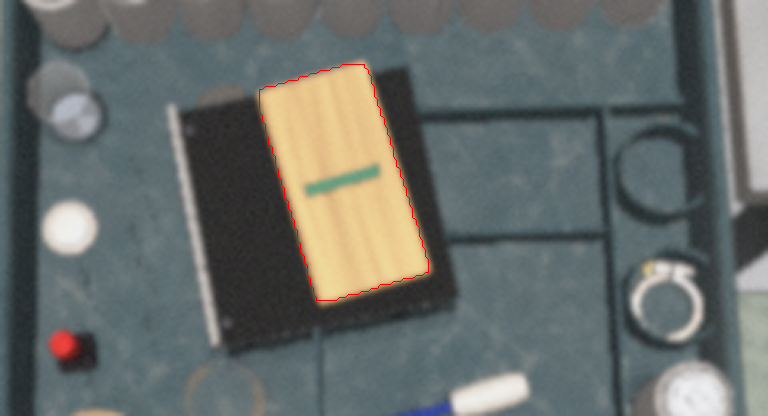

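The crop shows the stand's open-edge corners at about (408,68) and (457,303), and the rail's top from (172,105) to (215,345). The board is tilted slightly against the stand.

Run:
```python
from h import *
f=lambda p:np.array(p)/3.2+[150,100]
o=ray('top',f([[408,68],[457,303]]),.085)*1000;r=ray('top',f([[172,105],[215,345]]),.105)*1000
b=ray('top',f([[228,350],[457,303]]),.085)*1000
print(o.round(1),r.round(1),b.round(1))
for e in(o,r):
  d=e[0]-e[1];print(np.linalg.norm(d),np.arctan2(d[1],d[0]))
a=cv2.imread('pics/top0.png')
d=o[0]-o[1];d/=np.linalg.norm(d);nrm=np.array([-d[1],d[0],0])
print('rail dist from open edge',(r-o[1])@nrm)
yaw=np.arctan2(d[1],d[0])
x=nrm
for nm,e in(('o',o.mean(0)+110*x),('r',r.mean(0)-110*x)):print(nm,e)
R,P,m=board(a);c=cv2.boxPoints(R);print('edge dist', (np.c_[c,0*c[:,0]]-o[1])@nrm, yaw)
```

```text
[[677.6 -41.7  85. ]
 [460.7 -76.7  85. ]] [[643.1 169.3 105. ]
 [427.  133.2 105. ]] [[425.2 124.2  85. ]
 [460.7 -76.7  85. ]]
219.77125976817587 0.15959495324479067
219.08758655734405 0.16590981402290594
rail dist from open edge [213.8758131  212.49231469]
o [551.66205504  49.40146924  85.        ]
r [552.55882296  42.64214672 105.        ]
edge dist [121.05627428  16.0320041   36.55897431 141.58324449] 0.15959495324479067
```

Emit:
servo_tool --targets '[[0,[344,-373,0],[0,0,-0.99]],[0,[344,-373,0],[0,0,-0.99]],[0,[344,-373,0],[0,0,-0.99]],[0,[344,-373,0],[0,0,-0.99]],[0,[344,-373,0],[0,0,-0.99]],[0,[344,-373,0],[0,0,-0.99]],[0,[344,-373,0],[0,0,-0.99]],[0,[344,-373,0],[0,0,-0.99]],[0,[344,-373,0],[0,0,-0.99]],[0,[344,-373,0],[0,0,-0.99]],[0,[344,-373,0],[0,0,-0.99]],[0,[344,-373,-70],[0,0,-0.99]],[0,[344,-373,-110],[0,0,-0.99]],[0,[344,-373,-110],[0,0,-0.99]]]'

```text
t: 1.85
eef_pos: [0.5549, 0.1075, 0.1194]
ee_rot: [-3.136, -0.001, 1.734]
ft_force: [-0.4, -0.1, 1.5]
width: 0.0854
```

```bash
cat >> h.py <<'E'
import json
def log():
    s=manip.observe();s={k:np.round(v,4).tolist() for k,v in s.items()};open('log.txt','a').write(json.dumps(s)+'\n')
    print(s['t'],s['joint_pos'],s['eef_pos'],s['ee_rot'],s['ft_force'],s['width'])
E
python3 -c "
from h import *
log()"
```

```text
1.85 [0.0472, 0.3904, -0.1689, 1.0167, 0.0001, 1.4546] [0.5549, 0.1075, 0.1194] [-3.1364, -0.0007, 1.7343] [-0.4362, -0.0988, 1.456] 0.0854
```

Emit:
servo_tool --targets '[[0,[1,-1,-20],[0,0,0]],[0,[1,-1,-40],[0,0,0]],[0,[1,-1,-40],[0,0,0]],[0,[3,-11,-40],[0,0,0]],[0,[5,-21,-40],[0,0,0]],[0,[6,-29,-40],[0,0,0]],[0,[7,-37,-40],[0,0,0]],[0,[8,-45,-40],[0,0,0]],[0,[10,-53,-40],[0,0,0]],[0,[11,-61,-40],[0,0,0]],[0,[12,-68,-40],[0,0,0]],[0,[12,-68,-40],[0,0,0]]]'

```text
t: 3.35
eef_pos: [0.5695, 0.0378, 0.0811]
ee_rot: [-3.141, 0.001, 1.732]
ft_force: [-0.4, 0.1, 0.1]
width: 0.0857
```

```bash
python3 -c "
from h import *
log()
a=snap('top','t1.png');r,P,m=board(a);print(r)
b=snap('side','s1.png')
o=np.array([569,-59.]);th=.162;d=np.array([np.cos(th),np.sin(th)]);n=np.array([-d[1],d[0]])
c=cv2.boxPoints(r);print(((c-o)@n).round(1),((c-o)@d).round(1))
x=np.hstack([cv2.resize(a[100:220,180:310],None,fx=3,fy=3),cv2.resize(b[120:240,200:360],None,fx=2.5,fy=3)]);cv2.imwrite('pics/c1.png',x)"
```

```text
3.35 [-0.076, 0.4256, -0.2243, 0.9211, -0.0009, 1.3336] [0.5695, 0.0378, 0.0811] [-3.1412, 0.0008, 1.732] [-0.3718, 0.0649, 0.1265] 0.0857
((577.0455322265625, -55.14431381225586), (206.4559783935547, 49.944393157958984), 6.103663444519043)
[ 33.2 -16.7 -28.1  21.7] [-93.1 -95.9 110.2 113. ]
```

View pics/c1.png

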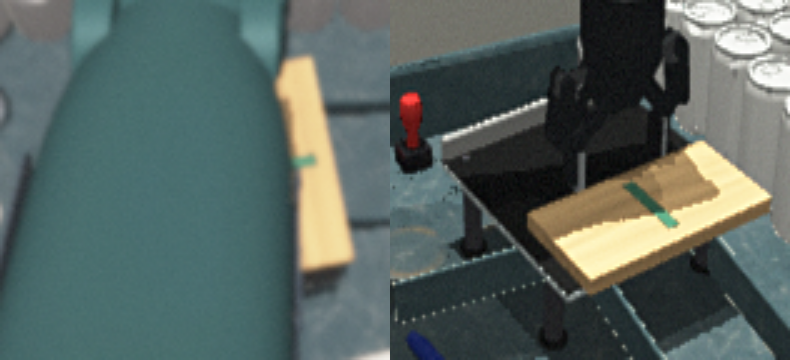

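```bash
cat >> h.py <<'E'
th=.162;D=np.array([np.cos(th),np.sin(th)]);N=np.array([-D[1],D[0]]);O=np.array([569,-59.])
def redge(P):
    q=np.c_[(P-O)@D,(P-O)@N];s=[]
    for a in range(-60,90,10):
        k=q[(q[:,0]>a)&(q[:,0]<a+10)]
        if len(k):s.append([a+5,k[:,1].min()])
    s=np.array(s);f=np.polyfit(s[:,0],s[:,1],1);print('right edge N at mid %.1f slope %.3f'%(np.polyval(f,15),f[0]),'D range',q[:,0].min().round(1),q[:,0].max().round(1))
E
python3 -c "
from h import *
for f in('top0.png','t1.png'): redge(board(cv2.imread('pics/'+f))[1])"
```

```text
right edge N at mid 26.1 slope 0.098 D range -90.8 121.4
right edge N at mid -18.1 slope 0.001 D range -93.7 111.9
```

Emit:
servo_tool --targets '[[0,[1,-7,0],[0,0,0]],[0,[2,-14,0],[0,0,0]],[0,[2,-14,0],[0,0,0]],[0,[2,-10,0],[0,0,0]],[0,[-1,5,0],[0,0,0]],[0,[-1,5,60],[0,0,0]],[0,[-1,5,120],[0,0,0]],[0,[-1,5,180],[0,0,0]],[0,[-150,105,240],[0,0,0]],[0,[-150,205,240],[0,0,0]],[0,[-150,205,240],[0,0,0]]]'

```text
t: 4.82
eef_pos: [0.4548, 0.1837, 0.3071]
ee_rot: [3.141, -0.0, 1.733]
ft_force: [1.5, 0.9, -0.2]
width: 0.0857
```

```bash
python3 -c "
from h import *
log()
a=snap('top','t2.png');r,P,m=board(a);print(r);redge(P);snap('side','s2.png')
"
```

```text
4.825 [0.2174, 0.1907, 0.058, 1.4373, 0.0002, 1.6265] [0.4548, 0.1837, 0.3071] [3.1409, -0.0002, 1.7325] [1.538, 0.91, -0.2477] 0.0857
((574.4419555664062, -38.23693084716797), (205.98985290527344, 106.22540283203125), 9.340582847595215)
right edge N at mid -32.3 slope 0.000 D range -94.2 111.7
```

Run:
```python
from h import *
from scipy.optimize import least_squares
S=[([0.997,0.264,-0.049,1.259,0,1.416],[.213,.479,.231])]+[(l['joint_pos'],l['eef_pos']) for l in map(json.loads,open('log.txt'))]
def res(p):
    L2,L3,z0,off,al,r0=p;o=[]
    for q,e in S:
        r=r0+L2*np.sin(q[1])+L3*np.sin(q[1]-q[2]+al);z=z0+L2*np.cos(q[1])+L3*np.cos(q[1]-q[2]+al)
        c,s=np.cos(q[0]),np.sin(q[0]);o+=[r*c-off*s-e[0],r*s+off*c-e[1],z-e[2]]
    return np.r_[np.array(o)*1000,(np.array(p)-[.4,.4,0,.08,1.57,0])*.3]
f=least_squares(res,[.4,.4,0,.08,1.57,0]);print(f.x.round(4),f.fun.round(2))
```

```text
[ 5.8540e-01  3.7350e-01 -2.6520e-01  8.1100e-02  1.4444e+00 -1.4000e-03] [ 0.29  0.47 -0.37  1.16 -0.01  0.06 -1.11  0.29  0.15 -0.53 -0.27  0.15
  0.06 -0.01 -0.08  0.   -0.04 -0.  ]
```

View pics/s2.png

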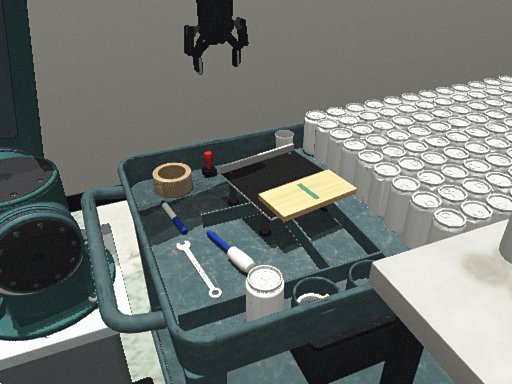

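```bash
cat >> h.py <<'E'
from scipy.spatial.transform import Rotation as Ro
N3=np.r_[N,0];D3=np.r_[D,0];Z3=np.array([0,0,1.])
def toolR(b,sg):
    t=np.cos(b)*N3-np.sin(b)*Z3;u=sg*(np.sin(b)*N3+np.cos(b)*Z3);return np.c_[np.cross(u,t),u,t]
def angs(R,q1):
    A=Ro.from_euler('z',-q1).as_matrix()@R;t=A[:,2];s=np.arctan2(-t[2],t[0]);F=Ro.from_euler('y',s).as_matrix()
    l=t[1];q5=np.arcsin(l);Y=F@Ro.from_euler('z',q5).as_matrix()@[0,1,0];Zf=F@[0,0,1]
    return s,q5,np.arctan2(A[:,1]@Zf,A[:,1]@Y)
E
python3 - <<'E'
from h import *
print('table corner?')
for z in(0,.03,.06,-.05,.1):print(z,ray('top',[[383,160]],z).round(3)[0],ray('side',[[372,268]],z).round(3)[0])
R0=Ro.from_euler('xyz',manip.observe()['ee_rot']).as_matrix();print(R0.round(2).tolist())
for b in(.4,.52,.65,.8):
  for q1 in(-.6,-.75,-.45):
    print(b,q1,[np.round(angs(toolR(b,sg),q1),2).tolist() for sg in(1,-1)])
  for sg in(1,-1):print('rotvec',Ro.from_matrix(toolR(b,sg)@R0.T).as_rotvec().round(3))
E
```

```text
table corner?
0 [ 0.574 -0.361  0.   ] [ 0.636 -0.221  0.   ]
0.03 [ 0.566 -0.352  0.03 ] [ 0.614 -0.246  0.03 ]
0.06 [ 0.559 -0.343  0.06 ] [ 0.592 -0.271  0.06 ]
-0.05 [ 0.587 -0.377 -0.05 ] [ 0.674 -0.179 -0.05 ]
0.1 [ 0.548 -0.331  0.1  ] [ 0.562 -0.305  0.1  ]
[[-0.17, 0.99, 0.0], [0.99, 0.17, 0.0], [0.0, 0.0, -1.0]]
0.4 -0.6 [[2.59, 0.73, -1.18], [2.59, 0.73, 1.96]]
0.4 -0.75 [[2.65, 0.6, -1.28], [2.65, 0.6, 1.86]]
0.4 -0.45 [[2.51, 0.85, -1.06], [2.51, 0.85, 2.08]]
rotvec [ 1.043 -0.747  1.368]
rotvec [ 0.749  1.05  -1.376]
0.52 -0.6 [[2.45, 0.68, -1.09], [2.45, 0.68, 2.05]]
0.52 -0.75 [[2.51, 0.56, -1.2], [2.51, 0.56, 1.94]]
0.52 -0.45 [[2.36, 0.79, -0.95], [2.36, 0.79, 2.19]]
rotvec [ 0.938 -0.672  1.407]
rotvec [ 0.674  0.944 -1.415]
0.65 -0.6 [[2.31, 0.61, -1.01], [2.31, 0.61, 2.14]]
0.65 -0.75 [[2.38, 0.51, -1.13], [2.38, 0.51, 2.01]]
0.65 -0.45 [[2.22, 0.71, -0.86], [2.22, 0.71, 2.28]]
rotvec [ 0.823 -0.59   1.444]
rotvec [ 0.592  0.83  -1.453]
0.8 -0.6 [[2.16, 0.53, -0.93], [2.16, 0.53, 2.22]]
0.8 -0.75 [[2.23, 0.44, -1.06], [2.23, 0.44, 2.08]]
0.8 -0.45 [[2.08, 0.61, -0.77], [2.08, 0.61, 2.37]]
rotvec [ 0.69  -0.495  1.48 ]
rotvec [ 0.496  0.696 -1.49 ]
```

Emit:
servo_tool --targets '[[120,[140,-344,30],[0.674,0.944,-1.415]],[120,[140,-344,30],[0.674,0.944,-1.415]],[120,[140,-344,30],[0.674,0.944,-1.415]],[120,[140,-344,30],[0.674,0.944,-1.415]],[120,[140,-344,30],[0.674,0.944,-1.415]],[120,[140,-344,30],[0.674,0.944,-1.415]],[120,[140,-344,30],[0.674,0.944,-1.415]],[120,[140,-344,30],[0.674,0.944,-1.415]],[120,[140,-344,30],[0.674,0.944,-1.415]],[120,[140,-344,30],[0.674,0.944,-1.415]],[120,[140,-344,30],[0.674,0.944,-1.415]],[120,[140,-344,30],[0.674,0.944,-1.415]],[120,[140,-344,30],[0.674,0.944,-1.415]],[120,[140,-344,30],[0.674,0.944,-1.415]]]'

```text
t: 6.68
eef_pos: [0.5545, -0.1113, 0.2687]
ee_rot: [-2.134, -0.021, 0.119]
ft_force: [-0.6, 0.4, 0.3]
width: 0.0452
```

```bash
cat >> h.py <<'E'
def pose():
    s=manip.observe();R=Ro.from_euler('xyz',s['ee_rot']).as_matrix();p=np.array(s['eef_pos'])*1000
    q=p[:2]-O;print('TCP D %.1f N %.1f z %.1f'%(q@D,q@N,p[2]),'toolz(D,N,z)',[round(float(R[:,2]@v),3) for v in(D3,N3,Z3)],'tooly',[round(float(R[:,1]@v),3) for v in(D3,N3,Z3)]);return p,R
E
python3 -c "
from h import *
log();p,R=pose();q=manip.observe()['joint_pos'];print(angs(R,q[0]),q[1]-q[2]+q[3])"
```

```text
6.675 [-0.6647, 0.7771, 0.4813, 2.109, 0.6518, 2.0486] [0.5545, -0.1113, 0.2687] [-2.1344, -0.0213, 0.1193] [-0.6163, 0.4219, 0.2887] 0.0452
TCP D -22.8 N -49.3 z 268.7 toolz(D,N,z) [0.047, 0.844, -0.534] tooly [-0.005, -0.535, -0.845]
(np.float64(2.404901442763677), np.float64(0.651782879554409), np.float64(2.048639741505481)) 2.404901442763677
```

```bash
cat > kin.py <<'E'
from h import *
from scipy.optimize import least_squares
S=[([0.997,0.264,-0.049,1.259,0,1.416],[.213,.479,.231])]+[(l['joint_pos'],l['eef_pos']) for l in map(json.loads,open('log.txt'))]
def fk(q,p):
    L2,L3,h,off,al,a,b,c=p;q=np.array(q);s=q[1]-q[2]+q[3]
    F=Ro.from_euler('y',s).as_matrix();t=F@Ro.from_euler('z',q[4]).as_matrix()@[1,0,0]
    f=q[1]-q[2]+al
    return Ro.from_euler('z',q[0]).as_matrix()@(np.array([L2*np.sin(q[1])+L3*np.sin(f),off,h+L2*np.cos(q[1])+L3*np.cos(f)])+a*F[:,0]+b*t+c*F[:,2])
P0=np.array([.58,.4,.14,.081,1.5,.1,.3,0])
def res(p): return np.r_[np.concatenate([fk(q,p)-e for q,e in S])*1000,(p-P0)*[3,3,3,3,3,3,3,20]]
f=least_squares(res,P0);P=f.x
lo=np.array([-2.65,-.89,-1.18,-2.13,-1.35]);hi=np.array([2.65,1.7,1.37,2.11,1.29])
def ik(tcp,R,x0=(-.66,.6,.2,1.9,.65)):
    best=None
    for k in(x0,(-.5,.9,.5,1.9,.7),(-.5,.5,-.3,1.5,.7)):
        g=least_squares(lambda q:np.r_[(fk(q,P)-tcp)*1000,(Ro.from_euler('z',q[0]).as_matrix()@Ro.from_euler('y',q[1]-q[2]+q[3]).as_matrix()@Ro.from_euler('z',q[4]).as_matrix()[:,0]-R[:,2])*300],k,bounds=(lo,hi))
        if best is None or g.cost<best.cost:best=g
    return best.x,best.cost**.5
def W(d,n,z):return np.r_[(O+d*D+n*N)/1000,z/1000]
E
python3 - <<'E'
from kin import *
print(P.round(4),f.fun.round(1))
for b in(.3,.4,.52,.6,.7,.8):
  R=toolR(b,-1)
  for w in((9,0,85),(9,-52,115),(9,-104,145),(9,-10,135),(9,-60,250),(9,0,250)):
    x,c=ik(W(*w),R);print(b,w,x.round(2),round(c,1))
E
```

```text
[ 5.8200e-01  3.7290e-01  1.5880e-01  8.1200e-02  1.4342e+00  1.3900e-01
  2.8560e-01 -1.0000e-04] [ 0.2  0.4 -0.3 -0.1  0.   0.1 -0.  -0.   0.1 -0.3 -0.1  0.1  0.  -0.
  0.1  0.  -0.1  0.1  0.  -0.2  0.1 -0.  -0. ]
0.3 (9, 0, 85) [-0.6   1.08  0.36  2.    0.76] 0.0
0.3 (9, -52, 115) [-0.65  1.09  0.49  2.11  0.72] 5.5
0.3 (9, -104, 145) [-0.71  1.05  0.52  2.11  0.71] 26.3
0.3 (9, -10, 135) [-0.61  1.04  0.41  2.09  0.75] 0.0
0.3 (9, -60, 250) [-0.67  0.87  0.41  2.11  0.76] 38.8
0.3 (9, 0, 250) [-0.61  0.85  0.35  2.11  0.8 ] 22.9
0.4 (9, 0, 85) [-0.59  1.01  0.32  1.89  0.74] 0.0
0.4 (9, -52, 115) [-0.64  1.05  0.49  2.05  0.69] 0.0
0.4 (9, -104, 145) [-0.69  1.04  0.58  2.11  0.67] 13.8
0.4 (9, -10, 135) [-0.6   0.98  0.38  2.    0.73] 0.0
0.4 (9, -60, 250) [-0.66  0.86  0.47  2.11  0.72] 27.0
0.4 (9, 0, 250) [-0.59  0.84  0.41  2.11  0.75] 11.2
0.52 (9, 0, 85) [-0.57  0.93  0.26  1.77  0.7 ] 0.0
0.52 (9, -52, 115) [-0.63  0.97  0.43  1.93  0.66] 0.0
0.52 (9, -104, 145) [-0.68  1.02  0.64  2.1   0.62] 0.0
0.52 (9, -10, 135) [-0.58  0.9   0.34  1.88  0.69] 0.0
0.52 (9, -60, 250) [
[... 348 characters left out ...]
.63] 4.8
0.6 (9, 0, 250) [-0.56  0.77  0.46  2.03  0.67] 0.0
0.7 (9, 0, 85) [-0.54  0.82  0.18  1.59  0.62] 0.0
0.7 (9, -52, 115) [-0.6   0.85  0.34  1.75  0.59] 0.0
0.7 (9, -104, 145) [-0.65  0.9   0.53  1.91  0.55] 0.0
0.7 (9, -10, 135) [-0.55  0.79  0.26  1.71  0.62] 0.0
0.7 (9, -60, 250) [-0.61  0.8   0.6   2.06  0.58] 0.0
0.7 (9, 0, 250) [-0.54  0.72  0.43  1.94  0.62] 0.0
0.8 (9, 0, 85) [-0.52  0.75  0.13  1.5   0.57] 0.0
0.8 (9, -52, 115) [-0.58  0.79  0.29  1.65  0.54] 0.0
0.8 (9, -104, 145) [-0.63  0.84  0.47  1.81  0.51] 0.0
0.8 (9, -10, 135) [-0.53  0.73  0.22  1.62  0.57] 0.0
0.8 (9, -60, 250) [-0.59  0.74  0.56  1.97  0.54] 0.0
0.8 (9, 0, 250) [-0.52  0.66  0.41  1.86  0.57] 0.0
```

```bash
cat >> kin.py <<'E'
def rel(w,Rt):
    p,R=pose();print('shift',(W(*w)*1000-p).round(1),'rot',Ro.from_matrix(Rt@R.T).as_rotvec().round(3),'ik',ik(W(*w),Rt)[0].round(2),ik(W(*w),Rt)[1].round(1))
E
python3 -c "
from kin import *
rel((9,-70,200),toolR(.6,-1));print((W(9,-91,146.6)-W(9,-70,200))*1000)"
```

```text
TCP D -22.8 N -49.3 z 268.7 toolz(D,N,z) [0.047, 0.844, -0.534] tooly [-0.005, -0.535, -0.845]
shift [ 34.7 -15.3 -68.7] rot [-0.039  0.016  0.042] ik [-0.63  0.89  0.57  2.06  0.62] 0.0
[  3.38713917 -20.72504013 -53.4       ]
```

Emit:
servo_tool --targets '[[120,[35,-15,-69],[-0.039,0.016,0.042]],[120,[35,-15,-69],[-0.039,0.016,0.042]],[120,[35,-15,-69],[-0.039,0.016,0.042]],[120,[35,-15,-69],[-0.039,0.016,0.042]]]'

```text
t: 7.18
eef_pos: [0.589, -0.1266, 0.2008]
ee_rot: [-2.17, 0.0, 0.16]
ft_force: [0.1, 0.8, 0.4]
width: 0.0454
```

```bash
python3 -c "
from kin import *
log();rel((9,-91,146.6),toolR(.6,-1))"
```

```text
7.175 [-0.6333, 0.8881, 0.5682, 2.0575, 0.6175, 2.0776] [0.589, -0.1266, 0.2008] [-2.1702, 0.0001, 0.1602] [0.134, 0.8054, 0.3994] 0.0454
TCP D 8.8 N -69.9 z 200.8 toolz(D,N,z) [0.001, 0.826, -0.564] tooly [-0.001, -0.564, -0.826]
shift [  3.6 -20.8 -54.2] rot [-0.001 -0.     0.002] ik [-0.65  0.95  0.55  1.99  0.6 ] 0.0
```

Emit:
servo_tool --targets '[[120,[3.5,-21,-54],[0,0,0]],[120,[3.5,-21,-54],[0,0,0]],[120,[0,2,-70],[0,0,0]],[120,[-4,24,-85],[0,0,0]],[120,[-8,47,-101],[0,0,0]],[120,[-11,69,-116],[0,0,0]],[120,[-11,69,-116],[0,0,0]],[120,[-11,69,-116],[0,0,0]]]'

```text
t: 8.18
eef_pos: [0.5786, -0.058, 0.0851]
ee_rot: [-2.171, -0.0, 0.16]
ft_force: [0.1, -0.8, -0.3]
width: 0.0455
```

```bash
python3 -c "
from kin import *
log();pose();b=snap('side','s3.png');cv2.imwrite('pics/c3.png',cv2.resize(b[60:280,200:400],None,fx=3,fy=2.7))"
```

```text
8.175 [-0.5602, 0.8798, 0.229, 1.6874, 0.6692, 2.1419] [0.5786, -0.058, 0.0851] [-2.1706, -0.0003, 0.1604] [0.1281, -0.7847, -0.2767] 0.0455
TCP D 9.7 N -0.6 z 85.1 toolz(D,N,z) [0.001, 0.825, -0.564] tooly [-0.001, -0.564, -0.825]
```

View pics/c3.png

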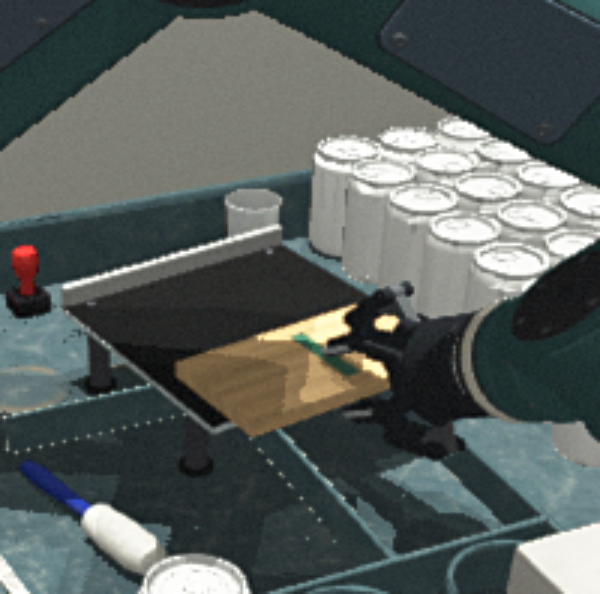

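Emit:
servo_tool --targets '[[120,[0,0,7],[0,0,0]],[120,[0,0.5,15],[0,0,0]],[120,[0,1,22],[0,0,0]],[120,[-0.5,2.5,30],[0,0,0]],[120,[-1,4.5,37],[0,0,0]],[120,[-1.2,7,44],[0,0,0]],[120,[-1.6,10,50],[0,0,0]],[120,[-2.2,13.5,57],[0,0,0]],[120,[-2.8,17,63.5],[0,0,0]],[120,[-2.8,17,63.5],[0,0,0]]]' --grip_force 80

```text
t: 9.48
eef_pos: [0.5754, -0.0402, 0.1473]
ee_rot: [-2.17, 0.001, 0.161]
ft_force: [0.2, -0.6, -0.6]
width: 0.0452
```

```bash
python3 -c "
from kin import *
log();pose();b=snap('side','s4.png');cv2.imwrite('pics/c4.png',cv2.resize(b[60:280,200:400],None,fx=3,fy=2.7))"
```

```text
9.475 [-0.54, 0.8092, 0.2553, 1.7742, 0.6827, 2.1602] [0.5754, -0.0402, 0.1473] [-2.1698, 0.0008, 0.1611] [0.1626, -0.6399, -0.5797] 0.0452
TCP D 9.4 N 17.5 z 147.3 toolz(D,N,z) [0.0, 0.826, -0.564] tooly [-0.001, -0.564, -0.826]
```

View pics/c4.png

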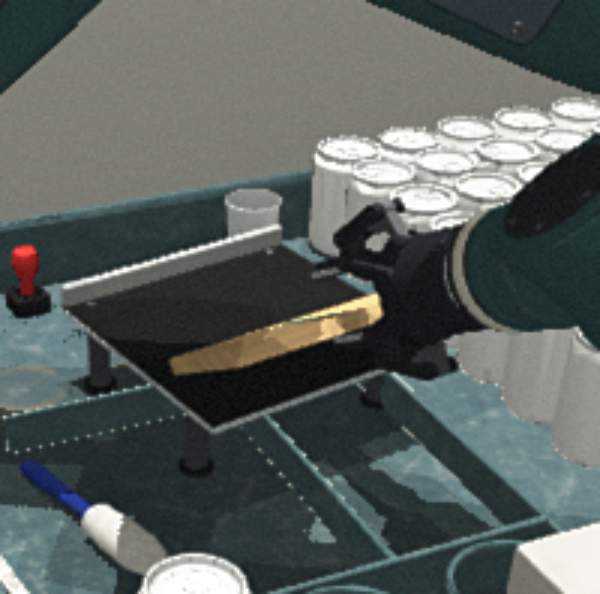

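Emit:
servo_tool --targets '[[150,[0.5,-3,-4],[0,0,0]],[180,[1,-6,-8],[0,0,0]],[205,[1.5,-9,-11],[0,0,0]],[255,[1.5,-9,-11],[0,0,0]],[255,[1.5,-9,-11],[0,0,0]],[255,[1.5,-9,-11],[0,0,0]],[255,[1.5,-9,-11],[0,0,0]]]' --grip_force 80

```text
t: 10.4
eef_pos: [0.5769, -0.0494, 0.1358]
ee_rot: [-2.17, 0.001, 0.161]
ft_force: [0.5, -1.0, -2.0]
width: 0.0118
```

```bash
python3 -c "
from kin import *
log();p,R=pose()
print(R.round(3).tolist());
for w in((9,9,280),(9,-20,260),(9,9,230)):
  for b in(.6,.7,.75):print(w,b,ik(W(*w),toolR(b,-1)))
b=snap('side','s5.png')"
```

```text
10.4 [-0.5505, 0.8285, 0.263, 1.7691, 0.6754, 2.1505] [0.5769, -0.0494, 0.1358] [-2.1695, 0.0011, 0.1609] [0.4794, -0.9913, -1.9546] 0.0118
TCP D 9.4 N 8.2 z 135.8 toolz(D,N,z) [0.0, 0.826, -0.564] tooly [-0.002, -0.564, -0.826]
[[0.987, 0.089, -0.133], [0.16, -0.556, 0.815], [-0.001, -0.826, -0.564]]
(9, 9, 280) 0.6 (array([-0.54969726,  0.74961263,  0.49725812,  2.08064976,  0.67511753]), np.float64(8.845388854693244e-14))
(9, 9, 280) 0.7 (array([-0.5298924 ,  0.69715457,  0.47930158,  2.0011986 ,  0.62977027]), np.float64(1.1664773918553168e-13))
(9, 9, 280) 0.75 (array([-0.51877578,  0.67136366,  0.4685246 ,  1.96212601,  0.60478377]), np.float64(1.093178636130564e-13))
(9, -20, 260) 0.6 (array([-0.58158227,  0.79489817,  0.53353261,  2.08953326,  0.65289296]), np.float64(5.568435337205102e-14))
(9, -20, 260) 0.7 (array([-0.56279408,  0.73983258,  0.50791914,  2.00572014,  0.60965953]), np.float64(1.2649738709926522e-13))
(9, -20, 260) 0.75 (array([-0.55224288,  0.7126501 ,  0.49331357,  1.96429204,  0.58578822]), np.float64(1.0666955569158329e-13))
(9, 9, 230) 0.6 (array([-0.54969726,  0.76752345,  0.3984618 ,  1.96394262,  0.67511753]), np.float64(1.690955910700959e-13))
(9, 9, 230) 0.7 (array([-0.5298924 ,  0.71156696,  0.37288803,  1.88037266,  0.62977027]), np.float64(1.0244214106980608e-13))
(9, 9, 230) 0.75 (array([-0.51877578,  0.68425492,  0.35885213,  1.83956228,  0.60478377]), np.float64(1.279468816630226e-13))
```

Emit:
servo_tool --targets '[[255,[0,0,15],[0,0,0]],[255,[0,0,35],[0,0,0]],[255,[0,0,60],[0,0,0]],[255,[0,0,85],[0,0,0]],[255,[0,0,110],[0,0,0]],[255,[0,0,130],[0,0,0]],[255,[0,0,130],[0,0,0]]]'

```text
t: 11.32
eef_pos: [0.5771, -0.0495, 0.2673]
ee_rot: [-2.171, -0.001, 0.161]
ft_force: [-0.1, 0.3, -2.8]
width: 0.0125
```

Emit:
servo_tool --targets '[[255,[0,0,0],[0.02,-0.128,0.089]],[255,[0,0,0],[0.042,-0.256,0.177]],[255,[0,0,0],[0.063,-0.384,0.266]],[255,[0,0,0],[0.084,-0.512,0.354]],[255,[0,0,0],[0.104,-0.64,0.443]],[255,[0,0,0],[0.125,-0.768,0.532]],[255,[0,0,0],[0.146,-0.896,0.62]],[255,[0,0,0],[0.167,-1.024,0.709]],[255,[0,0,0],[0.188,-1.152,0.797]],[255,[0,0,0],[0.209,-1.28,0.886]]]'

```text
t: 12.58
eef_pos: [0.5768, -0.0495, 0.2652]
ee_rot: [3.138, -0.972, 1.738]
ft_force: [-0.3, -0.8, -1.9]
width: 0.0117
```

```bash
python3 -c "
from kin import *
log();p,R=pose();b=snap('side','s6.png');cv2.imwrite('pics/c6.png',cv2.resize(b[30:280,180:430],None,fx=2.3,fy=2.3))"
```

```text
12.575 [-0.5504, 0.7566, 0.4702, 2.0492, 0.6746, 0.5748] [0.5768, -0.0495, 0.2652] [3.1385, -0.9722, 1.7378] [-0.2662, -0.7634, -1.9465] 0.0117
TCP D 9.2 N 8.1 z 265.2 toolz(D,N,z) [-0.001, 0.826, -0.563] tooly [1.0, 0.002, 0.002]
```

View pics/c6.png

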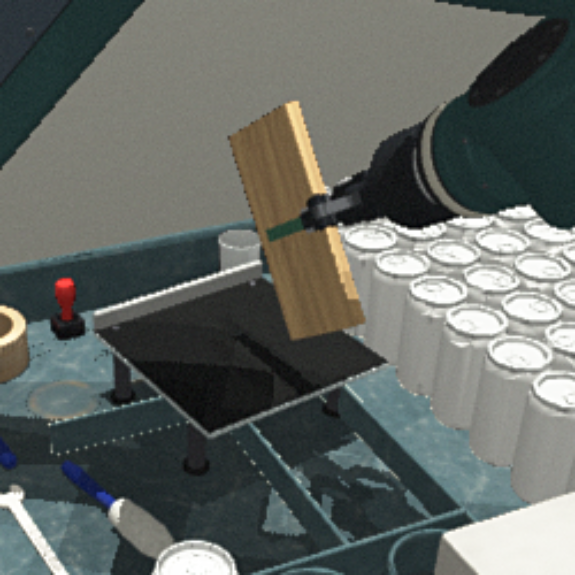

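Emit:
servo_tool --targets '[[255,[0,0,0],[0.02,-0.128,0.089]],[255,[0,0,0],[0.042,-0.256,0.177]],[255,[0,0,0],[0.063,-0.384,0.266]],[255,[0,0,0],[0.084,-0.512,0.354]],[255,[0,0,0],[0.104,-0.64,0.443]],[255,[0,0,0],[0.125,-0.768,0.532]],[255,[0,0,0],[0.146,-0.896,0.62]],[255,[0,0,0],[0.167,-1.024,0.709]],[255,[0,0,0],[0.188,-1.152,0.797]],[255,[0,0,0],[0.209,-1.28,0.886]],[255,[0,0,0],[0.209,-1.28,0.886]]]'

```text
t: 14.0
eef_pos: [0.5768, -0.0495, 0.2654]
ee_rot: [2.171, -0.005, -2.982]
ft_force: [0.2, 0.9, -0.7]
width: 0.0119
```

```bash
python3 -c "
from kin import *
log();p,R=pose();b=snap('side','s7.png');a=snap('top','t7.png');
x=np.hstack([cv2.resize(b[60:260,200:400],None,fx=2,fy=2),cv2.resize(a[90:220,180:310],(400,400))]);cv2.imwrite('pics/c7.png',x)"
```

```text
14.0 [-0.5503, 0.7556, 0.4699, 2.0483, 0.6745, -0.9869] [0.5768, -0.0495, 0.2654] [2.1705, -0.0046, -2.9822] [0.2293, 0.8961, -0.691] 0.0119
TCP D 9.3 N 8.2 z 265.4 toolz(D,N,z) [-0.0, 0.825, -0.564] tooly [0.005, 0.564, 0.825]
```

View pics/c7.png

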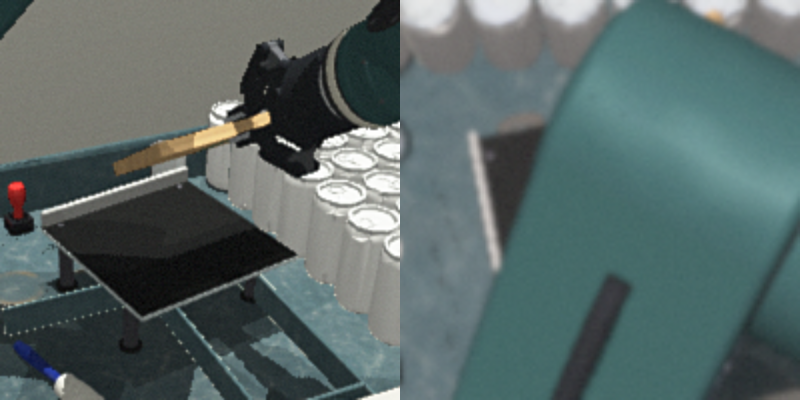

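Emit:
servo_tool --targets '[[255,[0,0,-25],[0,0,0]],[255,[0,0,-50],[0,0,0]],[255,[0,0,-75],[0,0,0]],[255,[0,0,-95],[0,0,0]],[255,[0,0,-110],[0,0,0]],[255,[0,0,-120],[0,0,0]],[255,[0,0,-125],[0,0,0]],[255,[0,0,-125],[0,0,0]],[255,[0,0,-125],[0,0,0]]]'

```text
t: 15.22
eef_pos: [0.5771, -0.0496, 0.1412]
ee_rot: [2.171, -0.001, -2.981]
ft_force: [-0.2, -0.6, -1.8]
width: 0.0118
```

```bash
python3 -c "
from kin import *
log();p,R=pose()"
```

```text
15.225 [-0.5503, 0.8237, 0.2696, 1.7788, 0.6746, -0.9896] [0.5771, -0.0496, 0.1412] [2.1712, -0.0013, -2.9807] [-0.1681, -0.5543, -1.844] 0.0118
TCP D 9.5 N 8.0 z 141.2 toolz(D,N,z) [0.0, 0.825, -0.565] tooly [0.002, 0.565, 0.825]
```

Emit:
servo_tool --targets '[[255,[0,0,-2],[0,0,0]],[255,[0,0,-4],[0,0,0]],[255,[0,0,-5],[0,0,0]],[255,[0,0,-5],[0,0,0]]]'

```text
t: 15.72
eef_pos: [0.5771, -0.0498, 0.1366]
ee_rot: [2.171, -0.001, -2.982]
ft_force: [-0.8, -6.8, 8.7]
width: 0.0121
```

Emit:
servo_tool --targets '[[210,[0,0,0],[0,0,0]],[195,[-0.2,1,1],[0,0,0]],[180,[-0.5,3,4],[0,0,0]],[165,[-0.8,5,6],[0,0,0]],[150,[-1,6,8],[0,0,0]],[135,[-1.2,8,10],[0,0,0]],[120,[-1.5,9,11],[0,0,0]],[120,[-1.5,9,11],[0,0,0]],[120,[-1.5,9,11],[0,0,0]]]'

```text
t: 16.85
eef_pos: [0.5755, -0.0406, 0.1467]
ee_rot: [2.171, -0.002, -2.981]
ft_force: [0.0, -0.7, -1.1]
width: 0.0452
```

```bash
python3 -c "
from kin import *
log();p,R=pose();b=snap('side','s8.png')
cv2.imwrite('pics/c8.png',cv2.resize(b[60:260,200:400],None,fx=2.5,fy=2.5))"
```

```text
16.85 [-0.54, 0.8094, 0.2553, 1.7732, 0.6817, -0.9802] [0.5755, -0.0406, 0.1467] [2.1708, -0.0016, -2.9806] [0.0398, -0.6503, -1.0679] 0.0452
TCP D 9.3 N 17.2 z 146.7 toolz(D,N,z) [-0.0, 0.825, -0.565] tooly [0.002, 0.565, 0.825]
```

View pics/c8.png

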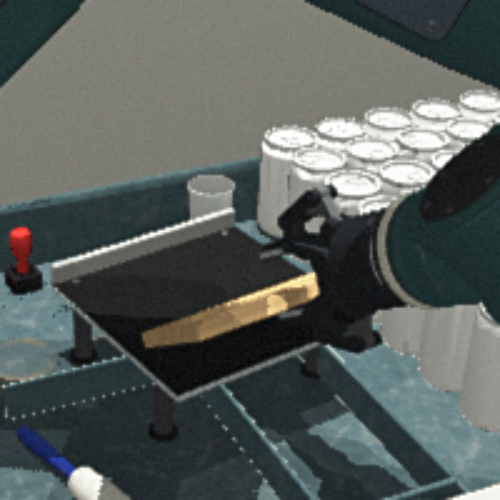

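Board now rests on its left edge and the lower finger, as in the lift. I'll reverse the lift path and then back out.

Emit:
servo_tool --targets '[[120,[0.6,-3.5,-6.5],[0,0,0]],[120,[1.2,-7,-13],[0,0,0]],[120,[1.6,-10,-20],[0,0,0]],[120,[1.8,-12.5,-27],[0,0,0]],[120,[2.3,-14.5,-34],[0,0,0]],[120,[2.6,-16,-42],[0,0,0]],[120,[2.8,-16.5,-49],[0,0,0]],[120,[2.8,-17,-56],[0,0,0]],[120,[2.8,-17,-63],[0,0,0]],[120,[2.8,-17,-63],[0,0,0]],[120,[6,-39,-48],[0,0,0]],[120,[10,-62,-32],[0,0,0]],[120,[14,-85,-17],[0,0,0]],[120,[17,-107,-2],[0,0,0]],[120,[17,-107,50],[0,0,0]],[120,[17,-107,80],[0,0,0]]]'

```text
t: 18.9
eef_pos: [0.5872, -0.1423, 0.221]
ee_rot: [2.181, 0.006, -2.989]
ft_force: [-1.5, 0.2, 0.7]
width: 0.0454
```

```bash
python3 -c "
from kin import *
log();p,R=pose();b=snap('side','s9.png')
cv2.imwrite('pics/c9.png',cv2.resize(b[60:280,180:400],None,fx=2.5,fy=2.5))
# tool down, jaws along D, q6 options
t=-Z3
for sg in(1,-1):
  u=sg*D3;Rt=np.c_[np.cross(u,t),u,t]
  for w in((9,-80,230),(9,-80,80)):
    x,c=ik(W(*w),Rt,(-.3,.5,0,1.2,0));print(sg,w,x.round(2),round(c,2),angs(Rt,x[0]))
  print(Ro.from_matrix(Rt@R.T).as_rotvec())"
```

```text
18.9 [-0.6532, 0.8852, 0.6259, 2.11, 0.6062, -1.0717] [0.5872, -0.1423, 0.221] [2.1815, 0.0061, -2.9887] [-1.4926, 0.1786, 0.6871] 0.0454
TCP D 4.5 N -85.1 z 221.0 toolz(D,N,z) [0.011, 0.819, -0.573] tooly [0.0, 0.573, 0.819]
1 (9, -80, 230) [-0.36  0.41  0.17  1.33 -0.  ] 0.0 (np.float64(1.5707963267948966), np.float64(0.0), np.float64(1.0474289797265905))
1 (9, -80, 80) [-0.36  0.48 -0.13  0.96 -0.  ] 0.0 (np.float64(1.5707963267948966), np.float64(0.0), np.float64(1.0474289797265905))
[-0.85255125  0.62661804 -1.43266706]
-1 (9, -80, 230) [-0.36  0.41  0.17  1.33 -0.  ] 0.0 (np.float64(1.5707963267948966), np.float64(0.0), np.float64(-2.0941636738632026))
-1 (9, -80, 80) [-0.36  0.48 -0.13  0.96 -0.  ] 0.0 (np.float64(1.5707963267948966), np.float64(0.0), np.float64(-2.0941636738632026))
[-0.62754929 -0.85381827  1.44322804]
```

View pics/c9.png

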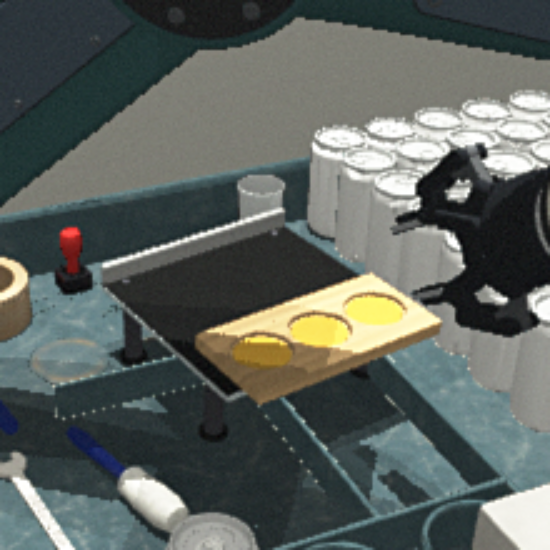

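Emit:
servo_tool --targets '[[0,[1,10,30],[-0.05,-0.07,0.12]],[0,[1,20,30],[-0.627,-0.854,1.443]],[0,[1,20,30],[-0.627,-0.854,1.443]],[0,[1,20,30],[-0.627,-0.854,1.443]],[0,[1,20,30],[-0.627,-0.854,1.443]],[0,[1,20,30],[-0.627,-0.854,1.443]],[0,[1,20,30],[-0.627,-0.854,1.443]],[0,[1,20,30],[-0.627,-0.854,1.443]],[0,[1,20,30],[-0.627,-0.854,1.443]],[0,[1,20,30],[-0.627,-0.854,1.443]],[0,[1,20,30],[-0.627,-0.854,1.443]],[0,[1,20,30],[-0.627,-0.854,1.443]],[0,[1,20,30],[-0.627,-0.854,1.443]]]'

```text
t: 20.58
eef_pos: [0.5878, -0.122, 0.2491]
ee_rot: [3.137, -0.001, -1.413]
ft_force: [-0.3, -0.4, 0.0]
width: 0.0855
```

```bash
python3 -c "
from kin import *
log();p,R=pose()
u=-D3;Rt=np.c_[np.cross(u,-Z3),u,-Z3];rel((9,-62,80),Rt)
redge(board(snap('top','t9.png'))[1])"
```

```text
20.575 [-0.339, 0.3953, 0.1989, 1.3779, -0.0025, -2.0681] [0.5878, -0.122, 0.2491] [3.1373, -0.0006, -1.4125] [-0.3401, -0.3583, 0.0014] 0.0855
TCP D 8.4 N -65.2 z 249.1 toolz(D,N,z) [-0.004, -0.001, -1.0] tooly [-1.0, 0.004, 0.004]
TCP D 8.4 N -65.2 z 249.1 toolz(D,N,z) [-0.004, -0.001, -1.0] tooly [-1.0, 0.004, 0.004]
shift [   0.     3.2 -169.1] rot [ 0.001 -0.004  0.004] ik [-0.34  0.47 -0.15  0.95  0.  ] 0.0
right edge N at mid 95.7 slope -0.615 D range 64.5 111.3
```

Emit:
servo_tool --targets '[[0,[0,3,-50],[0,0,0]],[0,[0,3,-100],[0,0,0]],[0,[0,3,-145],[0,0,0.004]],[0,[0,3,-168],[0,-0.004,0.004]],[0,[0,3,-168],[0,-0.004,0.004]],[0,[-1,10,-168],[0,-0.004,0.004]],[0,[-3,18,-168],[0,-0.004,0.004]],[0,[-4,26,-168],[0,-0.004,0.004]],[0,[-5,34,-168],[0,-0.004,0.004]],[0,[-6.5,42,-168],[0,-0.004,0.004]],[0,[-8,50,-168],[0,-0.004,0.004]],[0,[-9,58,-168],[0,-0.004,0.004]],[0,[-10,66,-168],[0,-0.004,0.004]],[0,[-11.5,74,-168],[0,-0.004,0.004]],[0,[-13,82,-168],[0,-0.004,0.004]],[0,[-14,90,-168],[0,-0.004,0.004]],[0,[-15.5,98,-168],[0,-0.004,0.004]],[0,[-15.5,98,-168],[0,-0.004,0.004]]]'

```text
t: 22.88
eef_pos: [0.5717, -0.0226, 0.0816]
ee_rot: [-3.141, -0.002, -1.406]
ft_force: [-0.9, 0.4, -0.1]
width: 0.0854
```

```bash
python3 -c "
from kin import *
log();p,R=pose();a=snap('top','t10.png');r,P,m=board(a)
q=np.c_[(P-O)@D,(P-O)@N];print(q.min(0),q.max(0))
K=[ [a0,q[(q[:,0]>a0)&(q[:,0]<a0+10)][:,1].max().round(1)] for a0 in range(-90,110,10) if len(q[(q[:,0]>a0)&(q[:,0]<a0+10)])];print(K)
# rail inner edge: bright gray pixels
g=cv2.cvtColor(a,cv2.COLOR_BGR2GRAY)
for row in range(135,205,8): print(row,g[row,200:226].tolist())
"
```

```text
22.875 [-0.1814, 0.4262, -0.2216, 0.9216, -0.0012, -1.9171] [0.5717, -0.0226, 0.0816] [-3.1407, -0.0016, -1.4059] [-0.9057, 0.3873, -0.099] 0.0854
TCP D 8.5 N 35.5 z 81.6 toolz(D,N,z) [0.001, -0.002, -1.0] tooly [-1.0, -0.003, -0.001]
[101.02071651 141.15204635] [109.834094   147.80635411]
[[100, np.float64(147.8)]]
135 [118, 130, 158, 191, 178, 129, 84, 63, 59, 56, 56, 53, 54, 54, 50, 51, 48, 51, 51, 53, 48, 51, 48, 48, 49, 51]
143 [113, 113, 115, 144, 182, 188, 152, 99, 60, 54, 53, 54, 52, 54, 54, 49, 50, 53, 56, 55, 50, 52, 47, 53, 65, 73]
151 [114, 115, 116, 115, 124, 156, 189, 182, 129, 75, 54, 52, 49, 54, 52, 66, 78, 72, 60, 56, 58, 65, 70, 77, 84, 87]
159 [120, 118, 116, 118, 117, 116, 142, 186, 194, 160, 102, 57, 56, 68, 76, 62, 53, 54, 65, 70, 76, 80, 84, 86, 88, 93]
167 [121, 123, 127, 124, 120, 117, 118, 125, 157, 185, 173, 126, 79, 61, 53, 59, 69, 76, 81, 79, 86, 90, 91, 93, 93, 93]
175 [127, 122, 119, 118, 119, 120, 120, 119, 108, 90, 70, 56, 57, 64, 75, 78, 84, 85, 85, 91, 89, 93, 96, 98, 97, 97]
183 [118, 117, 118, 120, 119, 117, 103, 80, 55, 50, 60, 67, 77, 82, 84, 87, 89, 91, 94, 91, 93, 97, 96, 96, 97, 98]
191 [116, 119, 114, 111, 97, 84, 80, 69, 68, 75, 80, 84, 85, 90, 88, 92, 93, 95, 95, 94, 97, 99, 101, 99, 101, 102]
199 [109, 110, 108, 94, 74, 66, 68, 77, 81, 83, 85, 92, 92, 91, 92, 93, 95, 96, 97, 98, 98, 98, 100, 101, 99, 97]
```

```bash
python3 -c "
from kin import *
p=ray('top',[[203.2,135],[204.8,143],[206.5,151],[207.9,159],[209.4,167]],.105)[:,:2]*1000
print('rail mid N',((p-O)@N).round(1),'D',((p-O)@D).round(1),'inner=-4')"
```

```text
rail mid N [216.  215.4 214.6 214.6 214.3] D [103.9  79.7  55.7  32.    8.5] inner=-4
```

Emit:
servo_tool --targets '[[0,[-1.3,8,0],[0,0,0]],[0,[-2.6,16,0],[0,0,0]],[0,[-3.9,24,0],[0,0,0]],[0,[-5.2,32,0],[0,0,0]],[0,[-6.5,40,0],[0,0,0]],[0,[-7.8,48,0],[0,0,0]],[0,[-8.6,53,0],[0,0,0]],[0,[-9.1,56,0],[0,0,0]],[0,[-9.1,56,0],[0,0,0]]]'

```text
t: 24.05
eef_pos: [0.5629, 0.0327, 0.0817]
ee_rot: [-3.14, -0.002, -1.407]
ft_force: [-1.0, -0.8, -0.2]
width: 0.0852
```

Emit:
servo_tool --targets '[[0,[-0.3,1.5,0],[0,0,0]],[0,[-0.5,3,0],[0,0,0]],[0,[-0.5,3,0],[0,0,0]]]'

```text
t: 24.42
eef_pos: [0.5624, 0.0355, 0.0817]
ee_rot: [-3.14, -0.002, -1.407]
ft_force: [-0.2, -2.0, -0.1]
width: 0.0854
```

Emit:
servo_tool --targets '[[0,[-0.2,1,0],[0,0,0]],[0,[-0.3,2,0],[0,0,0]],[0,[-0.3,2,0],[0,0,0]]]'

```text
t: 24.8
eef_pos: [0.5621, 0.0376, 0.0817]
ee_rot: [-3.14, -0.002, -1.407]
ft_force: [0.5, -0.2, 0.9]
width: 0.0852
```

Emit:
servo_tool --targets '[[0,[-0.2,1,0],[0,0,0]],[0,[-0.2,1.5,0],[0,0,0]],[0,[-0.2,1.5,0],[0,0,0]]]'

```text
t: 25.18
eef_pos: [0.5619, 0.0391, 0.0817]
ee_rot: [-3.141, -0.002, -1.407]
ft_force: [-0.9, -1.1, 0.6]
width: 0.0854
```

Emit:
servo_tool --targets '[[0,[-0.2,1,0],[0,0,0]],[0,[-0.2,1.5,0],[0,0,0]],[0,[-0.2,1.5,0],[0,0,0]]]'

```text
t: 25.55
eef_pos: [0.5618, 0.0405, 0.0817]
ee_rot: [-3.14, -0.002, -1.407]
ft_force: [0.2, -2.3, 0.8]
width: 0.0854
```

Emit:
servo_tool --targets '[[0,[-0.1,0.7,0],[0,0,0]],[0,[-0.2,1.5,0],[0,0,0]],[0,[-0.2,1.5,0],[0,0,0]]]'

```text
t: 25.92
eef_pos: [0.5623, 0.0414, 0.0819]
ee_rot: [-3.139, -0.004, -1.407]
ft_force: [3.8, -7.1, 0.3]
width: 0.0855
```

Emit:
servo_tool --targets '[[0,[-0.1,0.7,0],[0,0,0]],[0,[-0.2,1.2,0],[0,0,0]],[0,[-0.2,1.2,0],[0,0,0]]]'

```text
t: 26.3
eef_pos: [0.5624, 0.0418, 0.082]
ee_rot: [-3.139, -0.006, -1.407]
ft_force: [4.7, -13.5, -0.6]
width: 0.0855
```

```bash
python3 -c "
from kin import *
log();pose();print(manip.observe()['wrist_torque'])"
```

```text
26.3 [-0.0677, 0.4121, -0.2447, 0.9102, -0.005, -1.8024] [0.5624, 0.0418, 0.082] [-3.139, -0.0058, -1.4069] [4.7195, -13.5454, -0.5855] 0.0855
TCP D 9.7 N 100.6 z 82.0 toolz(D,N,z) [0.003, -0.006, -1.0] tooly [-1.0, -0.002, -0.003]
[-2.56521533 -0.89716867  0.64808338]
```

Emit:
servo_tool --targets '[[0,[0.3,-2,0],[0,0,0]],[0,[2,-12,0],[0,0,0]],[0,[4,-25,20],[0,0,0]],[0,[4,-25,80],[0,0,0]],[0,[4,-25,140],[0,0,0]],[0,[-50,-75,180],[0,0,0]],[0,[-100,-125,200],[0,0,0]],[0,[-140,-175,200],[0,0,0]],[0,[-140,-225,200],[0,0,0]],[0,[-140,-225,200],[0,0,0]],[0,[-140,-225,200],[0,0,0]],[0,[-140,-225,200],[0,0,0]]]'

```text
t: 27.8
eef_pos: [0.4215, -0.1809, 0.2815]
ee_rot: [-3.141, -0.002, -1.406]
ft_force: [-0.3, 0.3, 0.7]
width: 0.0854
```

Run:
```python
from kin import *
log();pose();a=snap('top','t11.png');b=snap('side','s11.png');r,P,m=board(a)
print(r,np.deg2rad(r[2]))
q=np.c_[(P-O)@D,(P-O)@N];print(q.min(0),q.max(0))
mid=r[0]
L=[[a0+5,q[(q[:,0]>a0)&(q[:,0]<a0+10)][:,1].max().round(1),q[(q[:,0]>a0)&(q[:,0]<a0+10)][:,1].min().round(1)] for a0 in range(-80,95,10)]
print(np.polyfit(*np.array(L)[:,:2].T,1),np.polyfit(np.array(L)[:,0],np.array(L)[:,2],1))
x=np.hstack([cv2.resize(a[110:230,150:310],None,fx=2.5,fy=3.2,interpolation=2),cv2.resize(b[110:230,200:360],None,fx=2.5,fy=3.2,interpolation=2)]);cv2.imwrite('pics/c11.png',x)
g=cv2.cvtColor(a,6);print([(r0,g[r0,200:222].tolist()) for r0 in (139,155,171,187,203)])
```

```text
27.8 [-0.5829, 0.1358, -0.0795, 1.3537, -0.0005, -2.3188] [0.4215, -0.1809, 0.2815] [-3.1406, -0.0016, -1.4058] [-0.3189, 0.2939, 0.7233] 0.0854
TCP D -165.2 N -96.5 z 281.5 toolz(D,N,z) [0.001, -0.002, -1.0] tooly [-1.0, -0.003, -0.001]
((553.4293823242188, 100.26382446289062), (206.98805236816406, 104.24979400634766), 9.970611572265625) 0.1740200003734837
[-93.63532616 106.89898622] [113.74861208 212.64134993]
[1.26006192e-02 2.11123994e+02] [1.11455108e-02 1.07821878e+02]
[(139, [125, 127, 150, 185, 204, 206, 212, 217, 218, 219, 219, 222, 225, 225, 219, 208, 210, 214, 215, 215, 214, 215]), (155, [118, 117, 120, 119, 121, 145, 186, 206, 207, 210, 219, 218, 215, 216, 221, 226, 227, 225, 222, 222, 222, 218]), (171, [124, 128, 128, 126, 126, 122, 121, 120, 142, 187, 206, 209, 213, 216, 215, 214, 218, 221, 226, 225, 221, 216]), (187, [118, 120, 122, 119, 121, 121, 119, 118, 120, 120, 123, 143, 187, 212, 208, 207, 215, 217, 215, 217, 220, 222]), (203, [115, 114, 118, 114, 113, 115, 119, 120, 119, 118, 117, 116, 116, 119, 139, 177, 205, 189, 132, 84, 64, 58])]
```

View pics/c11.png

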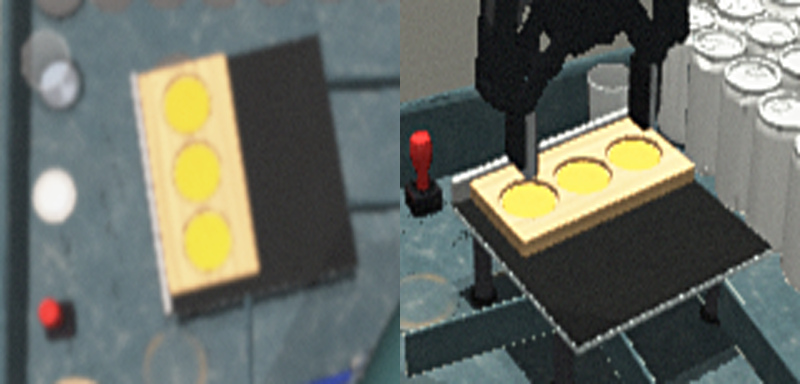

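The view shows the wells up and the board flush along the rail, with no dark gap. Next is a numeric check of squareness and the bystanders.

Run:
```python
from kin import *
p=ray('top',[[202.3,139],[205.4,155],[208.4,171],[211.4,187],[214.5,203]],.105)[:,:2]
f=np.polyfit(p[:,0],p[:,1],1);print('rail az',np.arctan(f[0]))
a,b=cv2.imread('pics/top0.png'),cv2.imread('pics/t11.png')
s,t=cv2.imread('pics/side0.png'),cv2.imread('pics/s11.png')
d=lambda x,y,r0,r1,c0,c1:cv2.absdiff(x,y)[r0:r1,c0:c1].mean().round(1)
print('stamp',d(a,b,198,220,160,182),d(s,t,148,178,200,218),'can',d(a,b,210,240,350,382),d(s,t,262,325,244,286))
for i in (a,b):
  h=cv2.cvtColor(i,40);m=cv2.inRange(h,(0,150,80),(8,255,255))[190:225,155:190];print(np.argwhere(m).mean(0))
```

```text
rail az 0.17702070940640346
stamp 10.9 3.7 can 51.9 9.3
[17.5862069  14.89655172]
[17.51785714 14.76785714]
```

Emit:
servo_tool --targets '[[0,[-40,60,60],[0,0,0]],[0,[-80,120,100],[0,0,0]],[0,[-80,180,100],[0,0,0]],[0,[-80,240,100],[0,0,0]],[0,[-80,300,100],[0,0,0]],[0,[-80,350,100],[0,0,0]],[0,[-80,350,100],[0,0,0]],[0,[-80,350,100],[0,0,0]]]'

```text
t: 28.9
eef_pos: [0.3405, 0.1706, 0.3815]
ee_rot: [-3.141, -0.002, -1.401]
ft_force: [0.7, -0.3, 0.0]
width: 0.0856
```

Run:
```python
from kin import *
log();a,b=cv2.imread('pics/top0.png'),snap('top','t12.png');s,t=cv2.imread('pics/side0.png'),snap('side','s12.png')
for x,y,(r0,r1,c0,c1) in((a,b,(205,245,345,385)),(s,t,(262,325,240,290))):
  print('can diff',cv2.absdiff(x,y)[r0:r1,c0:c1].mean(),cv2.phaseCorrelate(np.float32(x[r0:r1,c0:c1,1]),np.float32(y[r0:r1,c0:c1,1])))
r=board(b)[0];print(r)
```

```text
28.9 [0.2513, 0.008, 0.0474, 1.6097, -0.0021, -1.489] [0.3405, 0.1706, 0.3815] [-3.141, -0.0021, -1.4013] [0.6743, -0.3346, 0.0408] 0.0856
can diff 16.494791666666668 ((0.08653826464152559, -0.0060693501132256245), 0.9157571679353714)
can diff 2.1855026455026456 ((0.045265403668576454, 0.0027634682282524636), 0.9887252236902714)
((554.054931640625, 100.12741088867188), (208.04090881347656, 104.37251281738281), 10.094549179077148)
```

```bash
python3 -c "
from cell import manip
print(manip.finish_job())"
```

```text
the job is handed in; nothing more can be done
None
```

The board is turned over, wells up, and lies flat with its long edge against the rail. I handed the job in at about 29 s of the 67 s.

**How it was done:**
- I slid the board out square with both open fingertips, to about 3 cm of overhang.
- With the tool tilted, I got a finger under the strip, lifted the board about its left edge, gripped it and rolled it half a turn in the air.
- I set it down the same way and pushed it back until the force at the rail rose to about 14 N. Then I let go and backed off.

**Last checks:**
- **Squareness:** no gap shows along the rail in the top view. The board lies at 0.174–0.176 rad and the rail at 0.177 rad.
- **Bystanders:** the can and the stamp had moved less than 0.2 px in the pictures. The can's plain picture difference in the top view stayed high (16). I take that for changed light or shadow, since it showed no shift.
- **Disagreements:** my first estimates of the stand's position differed by about 7 mm, and its angle came out at 0.16 rad at first. So I used the contact force, not those figures, to set the final placing. The gripper read 12 mm on the 14 mm board, but the hold was secure.

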